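Mix the red paint and line up the jars

TASK

The red paint has settled: take the red jar, press it upright and centred onto the round mixer's sprung pad until the pad is fully down, and keep holding it down for two full seconds. Then line up the three jars in the tray as a tidy, evenly spaced row, backs touching the raised ledge and each centred at a white tick: red at the middle tick, put down gently rather than dropped, yellow and blue each nudged back to the end tick it is already standing in front of. Keep all jars upright, and leave the brush pot, palette knife and varnish tin where they are.

Things in the scene. Friction and masses are not known exactly. Their poses are not given: they have to be found in the camera images.
- jar_red: closed paint jar, red body and red screw cap, upright cylinder 56 mm across and 60 mm high, 0.16 to 0.28 kg; origin at the centre of its underside, z up along its axis; it starts standing on the table beside the tray, on the side away from the mixer
- jar_yellow: closed paint jar, yellow body and yellow screw cap, upright cylinder 56 mm across and 60 mm high, 0.16 to 0.28 kg; origin at the centre of its underside, z up along its axis; it starts in the tray, in front of one end tick (left or right), some way off the ledge
- jar_blue: closed paint jar, blue body and blue screw cap, upright cylinder 56 mm across and 60 mm high, 0.16 to 0.28 kg; origin at the centre of its underside, z up along its axis; it starts in the tray, in front of the other end tick, some way off the ledge
- tray: dark grey paint tray fixed to the table, 260 (its x) by 340 mm (its y), origin centre of underside, x points away from the robot; floor 8 mm above the table; rims 12 mm high at the near side and ends; along the far side a raised ledge, its top 24 mm above the table, its face at x = +98 mm, with white ticks across it at y = +110, 0, -110 mm
- mark_left (a point): left (tray +y) white tick on the tray's ledge: the point at the foot of the ledge's face, on the tray floor, below the tick; a jar stands right when its underside centre lies 28 mm from here towards the robot side of the tray (tray -x)
- mark_mid (a point): middle white tick on the tray's ledge: the point at the foot of the ledge's face, on the tray floor, below the tick; a jar stands right when its underside centre lies 28 mm from here towards the robot side of the tray (tray -x)
- mark_right (a point): right (tray -y) white tick on the tray's ledge: the point at the foot of the ledge's face, on the tray floor, below the tick; a jar stands right when its underside centre lies 28 mm from here towards the robot side of the tray (tray -x)
- mixer: round white touch mixer fixed to the table, 110 mm across at the foot, 94 mm at the top, 50 mm high; origin at the centre of its underside
- pad_top (a point): centre of the upper face of the mixer's sprung pad: black rubber disc 68 mm across, 10 mm thick, with an orange face, 73 mm above the table when up, 61 mm when fully down
- pad (a joint): how far the pad is pressed: 0 m up, 0.012 m fully down; it starts to give at about 4 N and takes about 13 N to bring fully down
- brush_pot: aluminium pot of brushes, 80 mm across, 185 mm high with the brushes, loose; origin at the centre of its underside; to be left alone
- palette_knife: palette knife 200 mm long lying along the near side of the tray, loose; to be left alone
- varnish_tin: small copper-coloured round tin with a green label band, 64 mm across, 90 mm high, loose; origin at the centre of its underside; to be left alone

How it is judged:
By the outcome, as a careful person would: the job done as asked, in the order asked, and still so for the second after the job is handed in, with the robot touching nothing.
It also fails if it takes over 67 s, if anything falls off the work surface, if the arm or the gripper's body presses on something with over 40 N, if the wrist force passes 120 N, or if a joint passes its speed limit or range.

ROBOT

A 7-joint arm with a two-finger parallel gripper is mounted at the origin on the work surface. World frame = base frame: x ahead of the robot, y to its left, z up, the work surface at z = 0. Lengths are in m, angles in rad, forces in N, time in s.
With the tool pointing down it reaches from about 0.425 to 1.025 m from the base axis. Payload 9.4 kg.
Tool frame: the origin (TCP) lies at the very end of the fingers, on their centre line; the grasp point (between the pads) lies 19 mm behind it (r.grip_depth is the distance from the TCP to the grasp point, in m); z points along the fingers, y is the line along which they close (so a half turn about z gives the same grasp; the last joint's range is limited). The gripper opens to 85 mm and grips with 20 to 120 N. Pads are 22 mm wide; open, the fingers measure 114 mm over their backs; the gripper's body (76 mm by 85 mm) begins 54 mm behind the grasp point. The pads swing forward as they close: fully open they stand 13 mm farther back than shut.
Start: joints at [-1.307, 0.599, -0.003, 1.599, 0.002, 0.943, -0.08], TCP at [0.242, 0.683, 0.231] pointing down, gripper open.
Joint ranges: [-2.57, 2.57], [-0.35, 1.97], [-1.29, 1.29], [0.11, 2.56], [-1.05, 4.19], [0.11, 1.86], [-2.63, 2.63]. Speed limits (rad/s): [2.22, 2.22, 3.01, 3.01, 3.14, 3.14, 3.14].

INTERFACE

Orientations are given as a unit quaternion [x, y, z, w].
In Python, from bench import r, viewer, job gives the robot as it stands. The module is installed in compiled form; this text tells all that it offers.
- The arm moves only by the shell command python3 -m crank 'ROWS' [OPENING] [FORCE]. ROWS is JSON, a list of rows, each a list of 6 numbers: the shift along the world's x, y, z in mm, then the turn, a rotation vector about the world's x, y, z in units of 5 degrees (1.0 is 5 degrees). In form: [[x, y, z, wx, wy, wz], ...]. A call has exactly 5 rows; each row is the pose to reach, as a shift and turn from the pose commanded when the call began; what a row does not reach only later rows make up. A row lasts 1/10 s, in which the tool goes at most 50 mm and 8.59 degrees, less where a joint would pass 70% of its speed; a pose out of reach is approached as far as the arm can. A call with a gripper value outside its range is refused whole. OPENING is the opening, from -1 (shut) to 1 (fully open), set as the call begins (- or left out, the last holds). The fingers move at their own pace and stop on an object; FORCE is the grip in N (left out, the last holds). Time passes only in rows, so rows that repeat a pose let the fingers close, or fill a call up. It gives the time, the measured TCP pose, the force, the opening and the grip force at its end, in the units of the state.
- r.get_state(): the state, without advancing time (a new reading comes with each control period).
- viewer.get_image(name): name is "scene" or "top" or "wrist"; returns the picture (400x640x3 uint8, red, green, blue); there is no depth.
- viewer.camera_model(name): a dict with "mtx" (3x3 intrinsics, pixels), "extrinsics" (4x4, takes a point from camera to world coordinates); the wrist camera has in their place "T_tool_cam" (4x4, takes a point from camera to tool coordinates, whose origin is the TCP and whose axes are the flange's). Camera axes: x right, y down, z forward; pixel columns grow to the right and rows downward; lengths in m; the calibration is good to about 2 mm. The wrist camera is an equidistant fisheye: a pixel r from the principal point sees the ray r / f radians off the axis. A picture is of the moment at which its call begins: read the wrist's pose just before it. camera_model takes no time and is no camera call.
- job.hand_in(): hands the job in; it is judged then, once.
The state is a dict: "time_s": time; "q": joint angles; "dq": joint speeds; "joint_torque": joint torques, N m; "position": TCP position; "orientation": TCP orientation; "force": force on the tool from outside, world axes, zero at the start; "torque": the same for the moment, N m; "finger_gap": finger opening in m; "gripper_force": force on a finger pad.
Only numpy, scipy, OpenCV 4.12 (cv2) and the standard library are available. Lean on these libraries where they do the work, as an engineer would, in place of code of your own. Each camera call takes 0.05 s, during which the arm holds its last target. There are 200 camera calls.

## Working session

There is one attempt and no reset: what is moved stays moved. The work goes in short steps, Python scripts to look and compute and a shell command to move; the robot and the scene stay as the last step left them, time stands still between calls to the robot, and variables do not carry over. Pictures are saved under pics/ and viewed, at most 10 in all, crops included, and the job is handed in when it is done.

```bash
mkdir -p pics; cat > h.py <<'E'
import numpy as np,cv2
from bench import r,viewer,job
def save(n,f):
    im=viewer.get_image(n); cv2.imwrite(f'pics/{f}.png',im[:,:,::-1]); return im
def ray(n,u,v,st=None):
    c=viewer.camera_model(n);K=np.array(c['mtx'])
    if n!='wrist':
        d=np.linalg.inv(K)@[u,v,1];T=np.array(c['extrinsics'])
    else:
        from scipy.spatial.transform import Rotation as R
        a=np.array([(u-K[0,2])/K[0,0],(v-K[1,2])/K[1,1]]);t=np.linalg.norm(a)
        d=np.r_[a/max(t,1e-9)*np.sin(t),np.cos(t)]
        W=np.eye(4);W[:3,:3]=R.from_quat(st['orientation']).as_matrix();W[:3,3]=st['position'];T=W@np.array(c['T_tool_cam'])
    d=T[:3,:3]@d
    return T[:3,3],d/np.linalg.norm(d)
def plane(n,u,v,z,st=None):
    o,d=ray(n,u,v,st);return o+d*(z-o[2])/d[2]
def tri(a,b):
    A=np.stack([a[1],-b[1]],1);s=np.linalg.lstsq(A,b[0]-a[0],rcond=None)[0]
    p,q=a[0]+a[1]*s[0],b[0]+b[1]*s[1];return (p+q)/2,np.linalg.norm(p-q)
E
python3 - <<'E'
from h import *
a=save('top','top0');b=save('scene','scene0')
cv2.imwrite('pics/both.png',cv2.resize(np.vstack([a,b])[:,:,::-1],None,fx=.75,fy=.75))
for n in('top','scene'):
    c=viewer.camera_model(n);print(n,np.round(c['mtx'],1).tolist(),np.round(c['extrinsics'],3).tolist())
print(np.round(viewer.camera_model('wrist')['T_tool_cam'],3).tolist(),r.get_state())
E
```

```text
top [[390.3, 0.0, 314.0], [0.0, 390.3, 198.5], [0.0, 0.0, 1.0]] [[0.008, -0.988, 0.155, 0.441], [-1.0, -0.01, -0.014, 0.021], [0.016, -0.155, -0.988, 0.966], [0.0, 0.0, 0.0, 1.0]]
scene [[488.2, 0.0, 319.5], [0.0, 488.2, 196.6], [0.0, 0.0, 1.0]] [[-0.398, 0.666, -0.631, 1.268], [0.918, 0.294, -0.267, 0.305], [0.008, -0.685, -0.728, 0.895], [0.0, 0.0, 0.0, 1.0]]
[[-0.0, -0.945, -0.328, 0.085], [1.0, -0.0, 0.0, -0.001], [-0.0, -0.328, 0.945, -0.143], [0.0, 0.0, 0.0, 1.0]] {'time_s': 0.1, 'q': array([-1.30670485,  0.6000379 , -0.00253716,  1.60003107,  0.00178736,
        0.94287164, -0.07978724]), 'dq': array([ 1.32604514e-03,  1.47531998e-05, -8.65758588e-04, -1.88741960e-03,
       -5.62522772e-04, -3.34702305e-03, -3.93015958e-04]), 'joint_torque': array([ 4.98152003e-03, -7.77985024e+01,  1.56987447e+00, -2.58624172e+01,
        1.26909942e-02,  5.49084201e-03,  4.80057849e-05]), 'position': array([0.24219607, 0.68292418, 0.23051532]), 'orientation': array([ 1.69543422e-01,  9.85522488e-01, -6.70652052e-04, -5.47224114e-05]), 'force': array([ 0.17322182, -0.11298101,  0.06117183]), 'torque': array([-0.03667111,  0.03530672, -0.04013816]), 'gripper_force': 0.0, 'finger_gap': 0.08543399399576983}
```

View pics/top0.png

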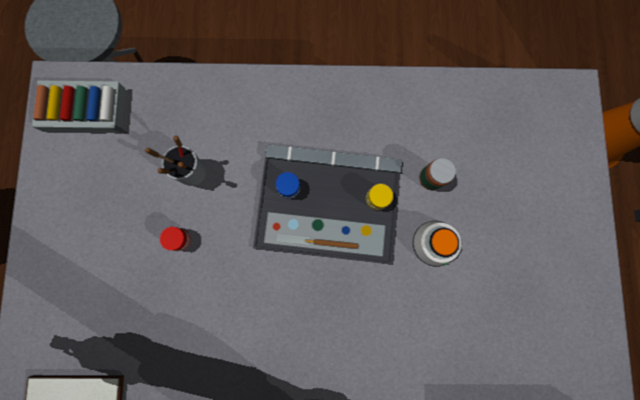

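View pics/scene0.png

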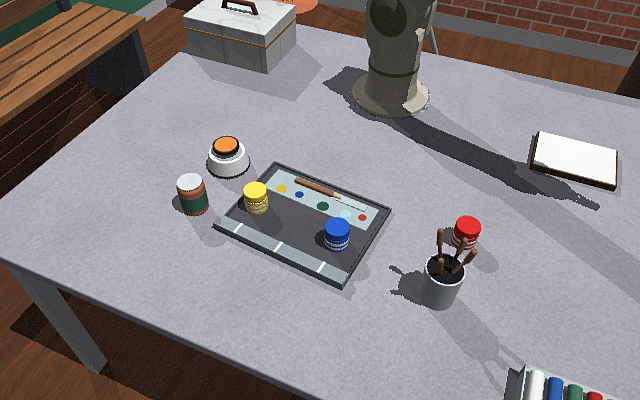

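Top view: red cap at (173,239), blue (288,185), yellow (381,197), orange pad (445,242), tin (440,175), pot (180,162), ticks at about (290,153), (333,158) and (377,163). In the scene view, the brush handles cross part of the red cap at (467,228).

```bash
cat >> h.py <<'E'
def masks(im):
    h=cv2.cvtColor(im,cv2.COLOR_RGB2HSV);H,S,V=[h[:,:,i].astype(int) for i in range(3)]
    ok=(S>150)&(V>60)
    return dict(red=ok&((H<4)|(H>174)),yellow=ok&(H>22)&(H<32),blue=ok&(H>105)&(H<125),orange=ok&(H>6)&(H<18)&(V>150)),h
def blob(m,near=None):
    n,l,s,c=cv2.connectedComponentsWithStats(m.astype(np.uint8))
    i=1+np.argmax(s[1:,4]) if near is None else 1+np.argmin([np.hypot(*(q-near))+(1e3 if a<40 else 0) for q,a in zip(c[1:],s[1:,4])])
    return l==i,s[i],c[i]
def topface(im,m):
    "cap's top disc: bright part of the blob (Otsu on V)"
    V=cv2.cvtColor(im,cv2.COLOR_RGB2HSV)[:,:,2]
    t,_=cv2.threshold(V[m].reshape(-1,1),0,255,cv2.THRESH_OTSU)
    k,s,c=blob(m&(V>t));cn=max(cv2.findContours(k.astype(np.uint8),0,1)[0],key=len)
    return cv2.fitEllipse(cv2.convexHull(cn)) ,t
E
python3 - <<'E'
from h import *
near=dict(top=dict(red=(173,239),yellow=(381,197),blue=(288,185),orange=(445,242)),scene=dict(red=(467,225),yellow=(256,192),blue=(337,230),orange=(227,145)))
tl=[];P={}
for n in('top','scene'):
    im=cv2.imread(f'pics/{n}0.png')[:,:,::-1].copy();M,h=masks(im)
    for k,p in near[n].items():
        b,s,c=blob(M[k],p)
        if k=='orange': 
            e=cv2.fitEllipse(cv2.convexHull(max(cv2.findContours(b.astype(np.uint8),0,1)[0],key=len)));t=0
        else: e,t=topface(im,b)
        P[n,k]=e[0];print(n,k,s.tolist(),np.round(c,1),np.round(e[0],1),np.round(e[1],1),t)
        x,y=map(int,p);cr=cv2.resize(im[y-20:y+20,x-20:x+20],(200,200),interpolation=0)
        cv2.circle(cr,tuple(int(5*(q-w+20.5)) for q,w in zip(e[0],(x,y))),2,(0,255,0),-1);tl.append(cr)
for k in near['top']:
    p,g=tri(ray('top',*P['top',k]),ray('scene',*P['scene',k]));print(k,np.round(p,4),'gap',round(g,4),'plane',np.round(plane('top',*P['top',k],p[2] if k=='orange' else .06+.008*(k!='red')),4))
cv2.imwrite('pics/mos.png',np.vstack([np.hstack(tl[:4]),np.hstack(tl[4:])])[:,:,::-1])
# ticks on ledge
im=cv2.imread('pics/top0.png')[:,:,::-1].copy();V=im.min(2).astype(int)
roi=np.zeros(V.shape,bool);roi[142:172,264:404]=1
n,l,s,c=cv2.connectedComponentsWithStats((roi&(V>150)).astype(np.uint8));T=[]
for i in range(1,n):
    if s[i,4]>5: p=plane('top',*c[i],.024);T.append(p);print('tick',c[i].round(1),s[i].tolist(),p.round(4))
im2=cv2.imread('pics/scene0.png')[:,:,::-1];V=im2.min(2).astype(int);roi[:]=0;roi[220:285,212:350]=1
n,l,s,c=cv2.connectedComponentsWithStats((roi&(V>150)).astype(np.uint8))
for i in range(1,n):
    if s[i,4]>5: print('tick s',c[i].round(1),s[i].tolist(),plane('scene',*c[i],.024).round(4))
for q in [(440,172)]: print('tin',plane('top',*q,.09));print('pot',plane('top',180,162,.11))
E
```

```text
top red [160, 227, 27, 23, 495] [172.8 238.3] [171.3 238. ] [22.4 23.7] 129.0
top yellow [367, 184, 27, 25, 494] [380.3 195.7] [380.5 195. ] [22.1 23.3] 156.0
top blue [276, 172, 24, 25, 463] [287.3 183.7] [286.9 183.2] [22.2 22.9] 120.0
top orange [432, 230, 25, 25, 494] [444.4 241.7] [444.4 241.7] [24.2 25.6] 0
scene red [453, 216, 28, 26, 514] [467.4 227.7] [468.5 224.5] [17.2 24.8] 151.0
scene yellow [243, 182, 25, 25, 457] [254.8 193.3] [254.4 189.5] [16.2 22.6] 184.0
scene blue [325, 217, 25, 28, 529] [336.9 229.8] [337.  226.3] [18.5 24.4] 150.0
scene orange [214, 137, 23, 15, 270] [225.2 143.9] [225.3 143.9] [14.5 22.8] 0
red [0.4878 0.3368 0.0584] gap 0.0018 plane [0.488  0.3353 0.06  ]
yellow [ 0.5923 -0.1477  0.0673] gap 0.0002 plane [ 0.5921 -0.1475  0.068 ]
blue [0.6178 0.0721 0.0669] gap 0.0006 plane [0.6177 0.0718 0.068 ]
orange [ 0.4844 -0.2907  0.0739] gap 0.0003 plane [ 0.4844 -0.2909  0.0739]
tick [289.1 152.5] [287, 147, 5, 12, 38] [0.7041 0.0702 0.024 ]
tick [332.9 157.6] [331, 152, 4, 12, 35] [ 0.6923 -0.0389  0.024 ]
tick [376.9 162.6] [375, 157, 4, 12, 35] [ 0.6809 -0.1484  0.024 ]
tick s [212.2 222. ] [212, 220, 2, 6, 8] [ 0.6893 -0.2105  0.024 ]
tick s [285.1 250.3] [219, 220, 130, 64, 1463] [ 0.6945 -0.0189  0.024 ]
tick s [348.4 221. ] [347, 220, 3, 4, 7] [0.5583 0.0789 0.024 ]
tick s [249.3 266. ] [212, 228, 116, 57, 3095] [ 0.7636 -0.0709  0.024 ]
tick s [344.3 242.4] [340, 239, 9, 7, 14] [0.6209 0.093  0.024 ]
tick s [344.  246.4] [341, 244, 7, 5, 7] [0.6319 0.0967 0.024 ]
tick s [348.1 282.3] [346, 279, 4, 6, 14] [0.7164 0.1391 0.024 ]
tin [ 0.64357167 -0.28204536  0.09      ]
pot [0.65514895 0.30946494 0.11      ]
```

View pics/mos.png

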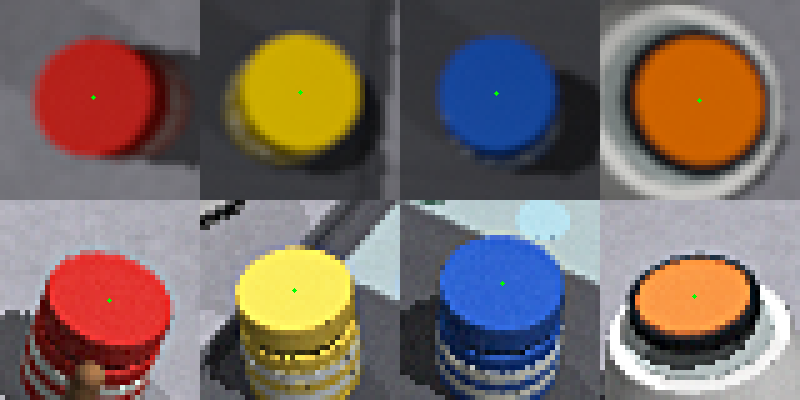

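Both views agree to under 2 mm. The tray is yawed by -6.06°. Yellow stands 8.5 mm off its tick laterally and blue 7.5 mm. I'll move above red, turn the fingers to the tray's yaw and check with the wrist camera.

```bash
python3 -m crank '[[20,-28,0,0,0,0.5],[48,-68,0,0,0,1],[76,-108,0,0,0,1.6],[104,-148,0,0,0,2.2],[132,-188,0,0,0,2.69]]' 1 80; python3 -m crank '[[28,-40,0,0,0,0],[56,-80,-8,0,0,0],[84,-120,-16,0,0,0],[104,-148,-25,0,0,0],[113,-159,-31,0,0,0]]'; python3 -m crank '[[0,0,0,0,0,0],[0,0,0,0,0,0],[0,0,0,0,0,0],[0,0,0,0,0,0],[0,0,0,0,0,0]]'
python3 - <<'E'
from h import *
st=r.get_state();im=save('wrist','w1');print(st['position'],st['orientation'])
M,h=masks(im);b,s,c=blob(M['red']);e,t=topface(im,b);print(s,c,e,plane('wrist',*e[0],.06,st))
top=cv2.imread('pics/top0.png')[:,:,::-1].copy()
p,g=tri(ray('wrist',*e[0],st),ray('top',171.3,238));print(p,g)
E
```

```text
time_s: 0.6
position: [0.3751, 0.4935, 0.231]
orientation: [0.052, 0.999, -0.0, -0.0]
force: [0.7, -0.1, -0.4]
finger_gap: 0.0854
gripper_force: 0.0
time_s: 1.1
position: [0.4894, 0.332, 0.1996]
orientation: [0.056, 0.998, -0.001, 0.0]
force: [-0.6, -0.2, -0.0]
finger_gap: 0.0854
gripper_force: 0.0
time_s: 1.6
position: [0.4866, 0.3375, 0.2005]
orientation: [0.052, 0.999, 0.0, 0.0]
force: [-0.1, -0.5, -0.1]
finger_gap: 0.085
gripper_force: 0.0
[0.48664893 0.33752895 0.20053301] [5.20116040e-02 9.98646439e-01 2.74632827e-04 9.05699700e-05]
[ 294  157   55   59 2524] [320.87083994 186.46117274] ((320.8360595703125, 188.51158142089844), (53.138309478759766, 55.498497009277344), 86.2649917602539) [0.4879689  0.33561295 0.06      ]
[0.48808512 0.33555246 0.0594026 ] 0.00014830793210481735
```

View pics/w1.png

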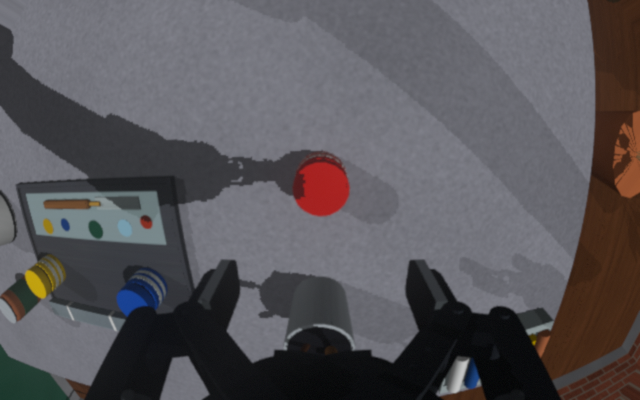

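The wrist view shows red at (321,188), alone, with the cap at (0.488, 0.3356) and its top at z = 0.059. That agrees with the other views. Next I descend and grip.

```bash
python3 -m crank '[[0.7,-1,-25,0,0,0],[1.4,-1.9,-65,0,0,0],[1.4,-1.9,-105,0,0,0],[1.4,-1.9,-145,0,0,0],[1.4,-1.9,-165,0,0,0]]'; python3 -m crank '[[0,0,-5,0,0,0],[0,0,-10,0,0,0],[0,0,-15,0,0,0],[0,0,-15,0,0,0],[0,0,-15,0,0,0]]';  python3 -m crank '[[0,0,0,0,0,0],[0,0,0,0,0,0],[0,0,0,0,0,0],[0,0,0,0,0,0],[0,0,0,0,0,0]]' -1 80; python3 -m crank '[[0,0,0,0,0,0],[0,0,0,0,0,0],[0,0,0,0,0,0],[0,0,0,0,0,0],[0,0,0,0,0,0]]'
```

```text
time_s: 2.15
position: [0.4874, 0.3341, 0.0324]
orientation: [0.053, 0.999, -0.001, -0.001]
force: [-0.6, 0.2, 0.0]
finger_gap: 0.0857
gripper_force: 0.0
time_s: 2.65
position: [0.4892, 0.3347, 0.0212]
orientation: [0.053, 0.999, 0.0, 0.001]
force: [0.4, -0.6, -0.5]
finger_gap: 0.0851
gripper_force: 0.0
time_s: 3.15
position: [0.4891, 0.3347, 0.0213]
orientation: [0.053, 0.999, 0.0, 0.0]
force: [-1.1, -0.5, 8.1]
finger_gap: 0.0549
gripper_force: 83.2
time_s: 3.65
position: [0.4891, 0.3347, 0.0212]
orientation: [0.053, 0.999, 0.0, 0.0]
force: [-1.0, 0.3, 8.6]
finger_gap: 0.0546
gripper_force: 83.2
```

```bash
python3 -m crank '[[0,0,8,0,0,0],[0,0,28,0,0,0],[0,0,58,0,0,0],[0,0,88,0,0,0],[0,0,110,0,0,0]]'; python3 -m crank '[[0,-5,10,0,0,0],[-1,-20,20,0,0,0],[-1,-45,24,0,0,0],[-2,-75,24,0,0,0],[-2,-105,24,0,0,0]]'
python3 - <<'E'
from h import *
st=r.get_state();im=save('wrist','w2');print(st['position'],st['force'],st['finger_gap'])
M,h=masks(im);b,s,c=blob(M['red']);e,t=topface(im,b);print(s,e)
for z in(.15,.155,.16):
  p=plane('wrist',*e[0],z+.04-.0,st);print(z,p-st['position'])
E
```

```text
time_s: 4.15
position: [0.4889, 0.3344, 0.1324]
orientation: [0.053, 0.999, 0.0, 0.0]
force: [0.9, -0.1, -1.5]
finger_gap: 0.0545
gripper_force: 84.6
time_s: 4.65
position: [0.4857, 0.2268, 0.1537]
orientation: [0.053, 0.999, -0.001, -0.001]
force: [1.1, -0.1, -0.8]
finger_gap: 0.0543
gripper_force: 84.6
[0.48573653 0.22683593 0.1537274 ] [ 1.05625945 -0.06020826 -0.82433033] 0.05432659530293706
[  261   225   125   126 11216] ((335.26898193359375, 269.4920654296875), (27.656946182250977, 90.30696105957031), 102.08887481689453)
0.15 [-0.01801477  0.00669259  0.0362726 ]
0.155 [-0.02113805  0.00678482  0.0412726 ]
0.16 [-0.02426133  0.00687705  0.0462726 ]
```

View pics/w2.png

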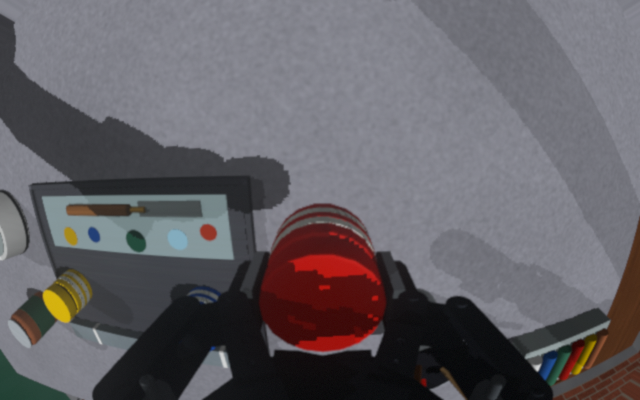

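The held cap spans about x 261–386 and y 253–350 in the wrist view, partly shadowed. I'll check its centre against the expected offset and carry on to the mixer.

```bash
python3 - <<'E'
from h import *
from scipy.spatial.transform import Rotation as R
st=dict(position=np.array([.4857365,.2268359,.1537274]),orientation=[.053,.9986,-.001,-.001])
im=cv2.imread('pics/w2.png')[:,:,::-1].copy()
for uv in((323.5,301),(323.5,351),(261.5,300),(386,300)):
    p=plane('wrist',*uv,st['position'][2]+.0388,st)-st['position'];print(uv,p.round(4))
E
python3 -m crank '[[0,-35,0,0,0,0],[0,-75,0,0,0,0],[0,-115,0,0,0,0],[0,-155,0,0,0,0],[0,-195,0,0,0,0]]';python3 -m crank '[[0,-40,0,0,0,0],[0,-80,0,0,0,0],[-1,-120,0,0,0,0],[-1,-160,0,0,0,0],[-1,-195,0,0,0,0]]';python3 -m crank '[[0,-30,0,0,0,0],[0,-60,0,0,0,0],[0,-85,0,0,0,0],[0,-105,0,0,0,0],[0,-118,0,0,0,0]]';python3 -m crank '[[0,0,0,0,0,0],[0,0,0,0,0,0],[0,0,0,0,0,0],[0,0,0,0,0,0],[0,0,0,0,0,0]]'
```

```text
(323.5, 301) [-0.0044  0.0005  0.0388]
(323.5, 351) [ 0.0264 -0.0027  0.0388]
(261.5, 300) [-0.007  -0.0255  0.0388]
(386, 300) [-0.0014  0.0268  0.0388]
time_s: 5.2
position: [0.4854, 0.0318, 0.1537]
orientation: [0.053, 0.999, -0.0, -0.001]
force: [1.3, 0.1, -1.6]
finger_gap: 0.0545
gripper_force: 84.9
time_s: 5.7
position: [0.4838, -0.1634, 0.1537]
orientation: [0.054, 0.999, -0.0, -0.001]
force: [0.7, 0.8, -2.5]
finger_gap: 0.0546
gripper_force: 84.9
time_s: 6.2
position: [0.4839, -0.2807, 0.1535]
orientation: [0.054, 0.999, 0.0, -0.001]
force: [-0.3, 0.6, -2.0]
finger_gap: 0.0546
gripper_force: 84.9
time_s: 6.7
position: [0.4859, -0.2777, 0.1543]
orientation: [0.052, 0.999, 0.0, 0.0]
force: [-0.4, 0.1, -3.2]
finger_gap: 0.0544
gripper_force: 84.9
```

```bash
python3 -m crank '[[0,-5,-5,0,0,0],[-0.5,-10,-15,0,0,0],[-0.5,-13,-28,0,0,0],[-0.5,-13,-40,0,0,0],[-0.5,-13,-48,0,0,0]]';python3 -m crank '[[0,0,-2,0,0,0],[0,0,-4,0,0,0],[0,0,-6,0,0,0],[0,0,-6,0,0,0],[0,0,-6,0,0,0]]'
python3 - <<'E'
from h import *
st=r.get_state();print(st['position'],st['force'])
im=save('scene','s2');t=save('top','t2');w=save('wrist','w3')
f=lambda a:cv2.resize(a,(800,600),interpolation=2)
cv2.imwrite('pics/c2.png',np.vstack([f(im[75:225,130:330]),])[:,:,::-1])
E
```

```text
time_s: 7.2
position: [0.4846, -0.2914, 0.1044]
orientation: [0.053, 0.999, 0.0, -0.001]
force: [0.7, -0.1, -2.2]
finger_gap: 0.0542
gripper_force: 84.9
time_s: 7.7
position: [0.4854, -0.2917, 0.1006]
orientation: [0.053, 0.999, -0.0, 0.0]
force: [0.4, -0.4, -1.7]
finger_gap: 0.0543
gripper_force: 84.9
[ 0.48537579 -0.2916643   0.10058476] [ 0.38798531 -0.42921942 -1.67320731]
```

View pics/c2.png

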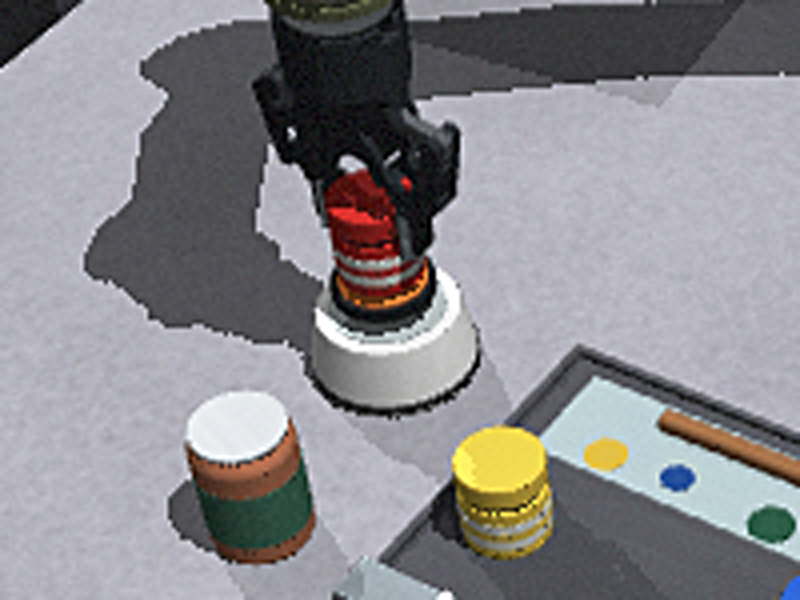

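The crop shows the jar upright just above the orange pad: the jar's bottom is about x 340–418 and the pad's face about 335–432. I'll check the centring with a projection.

```bash
python3 - <<'E'
from h import *
im=cv2.imread('pics/s2.png')[:,:,::-1].copy()
M,h=masks(im);c=viewer.camera_model('scene');K=c['mtx'];Ti=np.linalg.inv(c['extrinsics'])
def pr(p):
    q=K@(Ti[:3,:3]@np.array(p)+Ti[:3,3]);return (q[:2]/q[2]).round(1)
a=np.linspace(0,6.283,400)
for zz in(.0794,.095,.1):
    C=np.array([pr([.4849+.028*np.cos(t),-.2914+.028*np.sin(t),zz]) for t in a]);print(zz,C.min(0),C.max(0))
C=np.array([pr([.4844+.028*np.cos(t),-.2908+.028*np.sin(t),.0735]) for t in a]);print('pad ctr',pr([.4844,-.2908,.0735]),C.min(0),C.max(0))
H=h[:,:,0].astype(int);S=h[:,:,1].astype(int)
for y in range(132,155):
    row=im[y,205:245].astype(int)
    print(y,''.join('R' if (S[y,x]>150 and (H[y,x]<5 or H[y,x]>174)) else 'O' if (S[y,x]>150 and H[y,x]<20) else '#' if im[y,x].max()<60 else '.' for x in range(205,245)))
E
```

```text
0.0794 [213.5 135.3] [235.7 149.6]
0.095 [212.6 130.6] [235.  144.8]
0.1 [212.3 129. ] [234.7 143.3]
pad ctr [225.2 144. ] [214.2 137. ] [236.2 151.3]
132 ........RRRORRRRRRRRRRRR#..######.......
133 ........RORRRRRRRRRRRRRR#..######.......
134 ........RR#RRRRRRRRRRRROO..######.......
135 ........RRRRRRRRRRRR##RRR...##O##.......
136 .........RRRRRR#O#O#RRRRR...###R........
137 ..........RRRRRRRRRRRRRRR#..###.........
138 ...........RRRRRRRRRRRRRR#..###.........
139 .............RRRRRRRR....#..............
140 .........R.................R...O#.......
141 ..........R..............RRR...O#.......
142 .........#.RRR.........RRR....RO##......
143 ........#R...RRRRRRRRRR......RRO##......
144 ........#OR................RRROO##......
145 ........#OOR..............RRROOO##......
146 ........#OOORRR.........RRRROOO.##......
147 ........##OOORRRRRRRRRRRROOOOOO###......
148 ........##OOOOORRRRRRRRROOOOOO####......
149 ........###OOOOOOOOOOOOOOOOO.####.......
150 ........#####OOOOOOOOOOOOOO######.......
151 .........#####O.OOOOOOOO.########.......
152 ..........#######...############........
153 ...........####################.........
154 ............###############..##.........
```

Centred to within about 1–2 mm. Next I press.

```bash
python3 -m crank '[[0,0,-2,0,0,0],[0,0,-4,0,0,0],[0,0,-6,0,0,0],[0,0,-8,0,0,0],[0,0,-10,0,0,0]]';python3 -m crank '[[0,0,-1.5,0,0,0],[0,0,-3,0,0,0],[0,0,-4.5,0,0,0],[0,0,-6,0,0,0],[0,0,-6,0,0,0]]';python3 -m crank '[[0,0,-1,0,0,0],[0,0,-2,0,0,0],[0,0,-2.5,0,0,0],[0,0,-2.5,0,0,0],[0,0,-2.5,0,0,0]]'
```

```text
time_s: 8.35
position: [0.4852, -0.2916, 0.0903]
orientation: [0.053, 0.999, -0.0, 0.0]
force: [-1.7, 1.7, 5.1]
finger_gap: 0.0545
gripper_force: 84.8
time_s: 8.85
position: [0.4853, -0.2916, 0.0846]
orientation: [0.053, 0.999, -0.0, 0.0]
force: [-1.9, 0.3, 9.1]
finger_gap: 0.0542
gripper_force: 84.8
time_s: 9.35
position: [0.4853, -0.2916, 0.0824]
orientation: [0.053, 0.999, -0.0, 0.0]
force: [-1.7, 0.9, 9.4]
finger_gap: 0.0547
gripper_force: 84.8
```

```bash
python3 -m crank '[[0,0,-0.5,0,0,0],[0,0,-1,0,0,0],[0,0,-1.5,0,0,0],[0,0,-1.5,0,0,0],[0,0,-1.5,0,0,0]]'
```

```text
time_s: 9.85
position: [0.4854, -0.2916, 0.0821]
orientation: [0.053, 0.999, -0.0, 0.001]
force: [-4.8, 3.2, 25.3]
finger_gap: 0.0544
gripper_force: 86.9
```

```bash
python3 -m crank '[[0,0,-0.5,0,0,0],[0,0,-1,0,0,0],[0,0,-1,0,0,0],[0,0,-1,0,0,0],[0,0,-1,0,0,0]]'
```

```text
time_s: 10.35
position: [0.4855, -0.2917, 0.082]
orientation: [0.053, 0.999, -0.001, 0.001]
force: [-7.3, 4.6, 36.8]
finger_gap: 0.0545
gripper_force: 88.1
```

The force is rising stiffly with no travel, so the pad is on its stop. I'll ease off slightly and hold for more than 2 s.

```bash
Z='[[0,0,0,0,0,0],[0,0,0,0,0,0],[0,0,0,0,0,0],[0,0,0,0,0,0],[0,0,0,0,0,0]]'; python3 -m crank '[[0,0,0.5,0,0,0],[0,0,0.5,0,0,0],[0,0,0.5,0,0,0],[0,0,0.5,0,0,0],[0,0,0.5,0,0,0]]';python3 -m crank '[[0,0,0,0,0,0],[0,0,0,0,0,0],[0,0,0,0,0,0],[0,0,0,0,0,0],[0,0,0,0,0,0]]';python3 -m crank '[[0,0,0,0,0,0],[0,0,0,0,0,0],[0,0,0,0,0,0],[0,0,0,0,0,0],[0,0,0,0,0,0]]';python3 -m crank '[[0,0,0,0,0,0],[0,0,0,0,0,0],[0,0,0,0,0,0],[0,0,0,0,0,0],[0,0,0,0,0,0]]';python3 -m crank '[[0,0,0,0,0,0],[0,0,0,0,0,0],[0,0,0,0,0,0],[0,0,0,0,0,0],[0,0,0,0,0,0]]'
python3 - <<'E'
from h import *
im=save('scene','s3');cv2.imwrite('pics/c3.png',cv2.resize(im[95:185,170:290],(800,600),interpolation=2)[:,:,::-1])
E
```

```text
time_s: 10.85
position: [0.4854, -0.2917, 0.0821]
orientation: [0.053, 0.999, -0.0, 0.001]
force: [-6.1, 3.0, 30.9]
finger_gap: 0.0542
gripper_force: 87.7
time_s: 11.35
position: [0.4854, -0.2916, 0.082]
orientation: [0.053, 0.999, -0.0, 0.001]
force: [-5.6, 4.4, 31.4]
finger_gap: 0.0546
gripper_force: 87.7
time_s: 11.85
position: [0.4854, -0.2916, 0.082]
orientation: [0.053, 0.999, -0.0, 0.001]
force: [-5.9, 3.5, 30.5]
finger_gap: 0.0545
gripper_force: 87.7
time_s: 12.35
position: [0.4854, -0.2916, 0.082]
orientation: [0.053, 0.999, -0.0, 0.001]
force: [-6.6, 4.6, 30.9]
finger_gap: 0.0549
gripper_force: 87.7
time_s: 12.85
position: [0.4854, -0.2916, 0.082]
orientation: [0.053, 0.999, -0.0, 0.001]
force: [-7.3, 4.8, 30.9]
finger_gap: 0.0548
gripper_force: 87.7
```

View pics/c3.png

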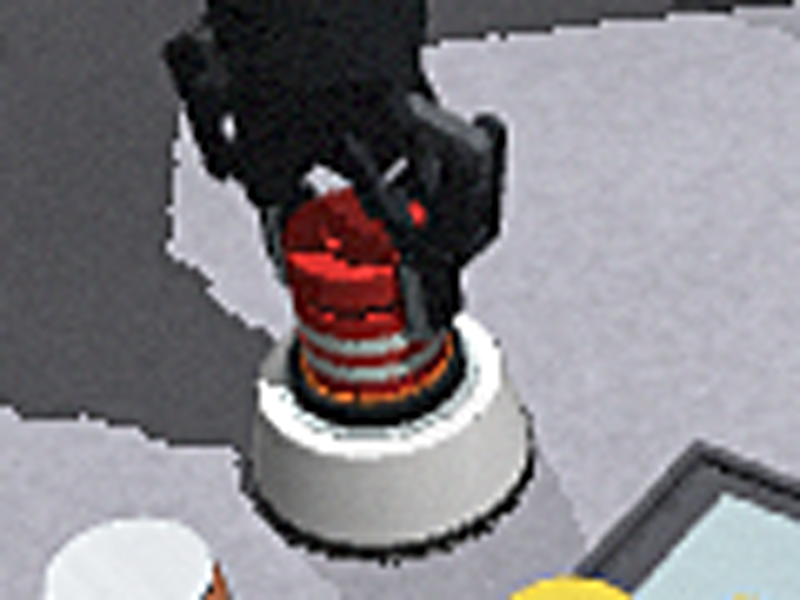

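The pad is down, flush with the mixer's rim, and the jar is upright and centred on it. The hold so far is about 3 s. Next I lift and carry red to just in front of the middle tick.

```bash
python3 -m crank '[[0,0,4,0,0,0],[0,0,14,0,0,0],[0,0,34,0,0,0],[0,0,56,0,0,0],[0,0,74,0,0,0]]';python3 -m crank '[[6,10,4,0,0,0],[20,33,8,0,0,0],[40,66,8,0,0,0],[61,101,8,0,0,0],[82,136,8,0,0,0]]';python3 -m crank '[[21,35,0,0,0,0],[42,70,0,0,0,0],[58,97,0,0,0,0],[68,113,0,0,0,0],[73,121,0,0,0,0]]';python3 -m crank '[[0,0,-10,0,0,0],[0,0,-30,0,0,0],[0,0,-60,0,0,0],[0,0,-90,0,0,0],[0,0,-105,0,0,0]]';python3 -m crank '[[0,0,-4,0,0,0],[0,0,-8,0,0,0],[0,0,-9,0,0,0],[0,0,-9,0,0,0],[0,0,-9,0,0,0]]'
```

```text
time_s: 13.4
position: [0.4853, -0.2916, 0.1545]
orientation: [0.053, 0.999, 0.0, 0.0]
force: [-0.4, 0.1, -1.4]
finger_gap: 0.0545
gripper_force: 85.0
time_s: 13.9
position: [0.5678, -0.1533, 0.1608]
orientation: [0.053, 0.999, 0.0, -0.0]
force: [1.8, -0.6, -1.5]
finger_gap: 0.0546
gripper_force: 85.0
time_s: 14.4
position: [0.6406, -0.0322, 0.1608]
orientation: [0.052, 0.999, 0.0, -0.0]
force: [0.0, -0.2, -2.2]
finger_gap: 0.0546
gripper_force: 85.0
time_s: 14.9
position: [0.6378, -0.0371, 0.0538]
orientation: [0.054, 0.999, -0.001, -0.002]
force: [-0.1, 0.0, -0.8]
finger_gap: 0.0546
gripper_force: 84.9
time_s: 15.4
position: [0.6407, -0.0346, 0.0487]
orientation: [0.053, 0.999, 0.0, 0.001]
force: [-0.4, -0.8, -1.4]
finger_gap: 0.0544
gripper_force: 84.9
```

```bash
python3 -m crank '[[0,0.5,-4,0,0,0],[0,1,-8,0,0,0],[0,1,-12,0,0,0],[0,1,-15,0,0,0],[0,1,-17,0,0,0]]';python3 -m crank '[[0,0,-0.5,0,0,0],[0,0,-1,0,0,0],[0,0,-1.5,0,0,0],[0,0,-2,0,0,0],[0,0,-2.2,0,0,0]]'; python3 -m crank '[[0,0,-0.2,0,0,0],[0,0,-0.4,0,0,0],[0,0,-0.5,0,0,0],[0,0,-0.5,0,0,0],[0,0,-0.5,0,0,0]]'
```

```text
time_s: 15.9
position: [0.64, -0.0336, 0.0302]
orientation: [0.053, 0.999, -0.0, -0.0]
force: [0.5, -0.6, -1.1]
finger_gap: 0.0549
gripper_force: 84.9
time_s: 16.4
position: [0.6403, -0.0336, 0.0293]
orientation: [0.053, 0.999, -0.0, 0.0]
force: [-2.6, -0.0, 6.6]
finger_gap: 0.0547
gripper_force: 84.8
time_s: 16.9
position: [0.6403, -0.0336, 0.0293]
orientation: [0.053, 0.999, -0.0, 0.0]
force: [-3.5, 0.4, 9.0]
finger_gap: 0.0547
gripper_force: 84.9
```

Touched down gently. Next I slide it back to the ledge in small steps, watching the force.

```bash
python3 -m crank '[[1,-0.1,0.5,0,0,0],[2,-0.2,0.5,0,0,0],[3,-0.3,0.5,0,0,0],[4,-0.4,0.5,0,0,0],[5,-0.5,0.5,0,0,0]]';python3 -m crank '[[0.4,-0.05,0,0,0,0],[0.8,-0.1,0,0,0,0],[1.2,-0.15,0,0,0,0],[1.6,-0.2,0,0,0,0],[2,-0.2,0,0,0,0]]'
```

```text
time_s: 17.4
position: [0.6433, -0.034, 0.0294]
orientation: [0.053, 0.999, -0.0, -0.002]
force: [-8.3, 0.3, 12.2]
finger_gap: 0.0546
gripper_force: 85.6
time_s: 17.9
position: [0.6452, -0.0342, 0.0293]
orientation: [0.053, 0.999, -0.0, -0.002]
force: [-9.4, 1.1, 13.1]
finger_gap: 0.0547
gripper_force: 85.6
```

```bash
python3 -m crank '[[0.2,0,0,0,0,0],[0.4,-0.05,0,0,0,0],[0.6,-0.05,0,0,0,0],[0.8,-0.1,0,0,0,0],[1,-0.1,0,0,0,0]]'
```

```text
time_s: 18.4
position: [0.6462, -0.0343, 0.0294]
orientation: [0.053, 0.999, -0.0, -0.002]
force: [-8.6, 1.0, 12.4]
finger_gap: 0.0544
gripper_force: 85.6
```

```bash
python3 -m crank '[[0.4,-0.05,0.3,0,0,0],[0.8,-0.1,0.3,0,0,0],[1.2,-0.15,0.3,0,0,0],[1.6,-0.15,0.3,0,0,0],[2,-0.2,0.3,0,0,0]]'
```

```text
time_s: 18.9
position: [0.6485, -0.0344, 0.0294]
orientation: [0.053, 0.999, -0.0, -0.002]
force: [-10.5, 1.3, 13.2]
finger_gap: 0.0545
gripper_force: 85.0
```

```bash
python3 -m crank '[[0.2,0,0,0,0,0],[0.4,-0.05,0,0,0,0],[0.6,-0.05,0,0,0,0],[0.8,-0.1,0,0,0,0],[1,-0.1,0,0,0,0]]'
```

```text
time_s: 19.4
position: [0.6499, -0.0346, 0.0294]
orientation: [0.053, 0.999, -0.0, -0.001]
force: [-7.0, -0.1, 10.1]
finger_gap: 0.0545
gripper_force: 85.1
```

```bash
python3 -m crank '[[0.2,0,0,0,0,0],[0.4,-0.05,0,0,0,0],[0.6,-0.05,0,0,0,0],[0.8,-0.1,0,0,0,0],[1,-0.1,0,0,0,0]]'
```

```text
time_s: 19.9
position: [0.6501, -0.0346, 0.0294]
orientation: [0.053, 0.999, -0.0, -0.002]
force: [-10.4, 0.6, 13.2]
finger_gap: 0.0544
gripper_force: 85.1
```

```bash
python3 -m crank '[[0.2,0,0,0,0,0],[0.4,-0.05,0,0,0,0],[0.6,-0.05,0,0,0,0],[0.8,-0.1,0,0,0,0],[1,-0.1,0,0,0,0]]'
```

```text
time_s: 20.4
position: [0.6501, -0.0346, 0.0294]
orientation: [0.053, 0.999, -0.0, -0.003]
force: [-13.4, 0.9, 15.8]
finger_gap: 0.0545
gripper_force: 85.3
```

Ledge contact: the position stalls at x = 0.6501 while the force climbs. I'll relax the push and release.

```bash
python3 -m crank '[[-0.5,0,0.3,0,0,0],[-1,0.1,0.6,0,0,0],[-1.2,0.1,0.6,0,0,0],[-1.2,0.1,0.6,0,0,0],[-1.2,0.1,0.6,0,0,0]]'; python3 -m crank '[[0,0,0,0,0,0],[0,0,0,0,0,0],[0,0,0,0,0,0],[0,0,0,0,0,0],[0,0,0,0,0,0]]' 1;python3 -m crank '[[0,0,5,0,0,0],[0,0,25,0,0,0],[0,0,60,0,0,0],[0,0,95,0,0,0],[0,0,120,0,0,0]]'
```

```text
time_s: 20.9
position: [0.6501, -0.0347, 0.0294]
orientation: [0.053, 0.999, -0.0, -0.002]
force: [-7.9, 0.7, 6.6]
finger_gap: 0.0543
gripper_force: 85.3
time_s: 21.4
position: [0.6522, -0.0348, 0.0294]
orientation: [0.053, 0.999, 0.0, 0.0]
force: [0.5, -0.2, 0.7]
finger_gap: 0.0852
gripper_force: 0.0
time_s: 21.9
position: [0.6526, -0.0348, 0.1521]
orientation: [0.053, 0.999, 0.0, 0.001]
force: [0.2, 0.1, 0.1]
finger_gap: 0.0854
gripper_force: 0.0
```

```bash
python3 -m crank '[[-5,15,0,0,0,0],[-15,45,0,0,0,0],[-25,75,0,0,0,0],[-32,97,0,0,0,0],[-35,107,0,0,0,0]]';python3 -m crank '[[0,0,0,0,0,0],[0,0,0,0,0,0],[0,0,0,0,0,0],[0,0,0,0,0,0],[0,0,0,0,0,0]]'
python3 - <<'E'
from h import *
st=r.get_state();im=save('wrist','w4');print(st['position'],st['orientation'])
M,h=masks(im)
b,s,c=blob(M['blue']);e,t=topface(im,b);print('blue',s,e,plane('wrist',*e[0],.068,st))
cv2.imwrite('pics/w4v.png',im[:,:,::-1])
E
```

```text
time_s: 22.4
position: [0.6157, 0.0754, 0.1492]
orientation: [0.051, 0.999, 0.001, -0.0]
force: [0.7, 0.1, 0.8]
finger_gap: 0.0853
gripper_force: 0.0
time_s: 22.9
position: [0.6173, 0.0712, 0.1494]
orientation: [0.054, 0.999, -0.0, 0.0]
force: [-0.3, 0.7, 0.1]
finger_gap: 0.0852
gripper_force: 0.0
[0.61726684 0.07119323 0.14942981] [ 5.36868637e-02  9.98557812e-01 -1.11537296e-04  6.05487114e-05]
blue [ 288  170   70   73 4003] ((322.69854736328125, 209.885498046875), (65.01422882080078, 69.16340637207031), 87.6075210571289) [0.61796677 0.07093572 0.068     ]
```

View pics/w4v.png

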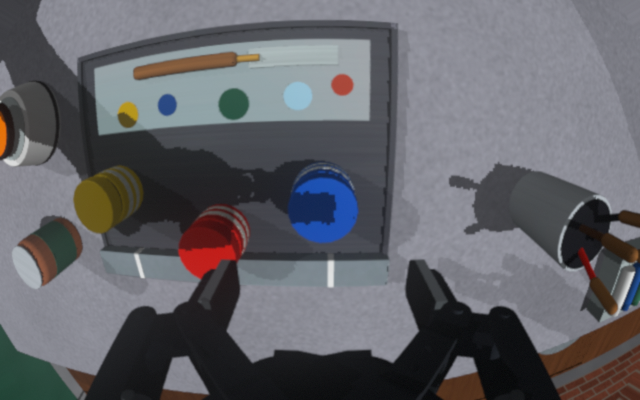

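The wrist view shows blue at (323,210), i.e. (0.618, 0.071), the left tick at (331,258–286), red against the ledge at (210,250), and the knife undisturbed at (195,65).

```bash
python3 - <<'E'
from h import *
st=dict(position=np.array([.61726684,.07119323,.14942981]),orientation=[.0536868637,.998557812,-.000111537,.0000605])
im=cv2.imread('pics/w4.png')[:,:,::-1];V=im.min(2).astype(int)
for x0,x1 in((320,342),(125,155)):
    roi=np.zeros(V.shape,bool);roi[246:292,x0:x1]=1
    m,s,c=blob(roi&(V>200));print(s,c)
    ys,xs=np.nonzero(m)
    for y in(ys.min(),ys.max()): print(plane('wrist',xs[ys==y].mean(),y+(.5 if y==ys.max() else -.5),.024,st).round(4))
    print('c',plane('wrist',*c,.024,st).round(4))
E
python3 -m crank '[[0.4,0,-15,0,0,0],[0.8,0,-45,0,0,0],[0.8,0,-80,0,0,0],[0.8,0,-105,0,0,0],[0.8,0,-118,0,0,0]]';python3 -m crank '[[0,0,-1,0,0,0],[0,0,-1,0,0,0],[0,0,-1,0,0,0],[0,0,-1,0,0,0],[0,0,-1,0,0,0]]'; python3 -m crank '[[0,0,0,0,0,0],[0,0,0,0,0,0],[0,0,0,0,0,0],[0,0,0,0,0,0],[0,0,0,0,0,0]]' -1 40
```

```text
[328 261   5  26 119] [330.12605042 274.21848739]
[0.6895 0.0716 0.024 ]
[0.7211 0.0681 0.024 ]
c [0.7057 0.0692 0.024 ]
[135 255   9  23  67] [139.10447761 265.92537313]
[ 0.6676 -0.1481  0.024 ]
[ 0.6985 -0.1515  0.024 ]
c [ 0.6826 -0.1498  0.024 ]
time_s: 23.45
position: [0.6164, 0.0719, 0.0284]
orientation: [0.053, 0.999, -0.0, -0.002]
force: [-0.3, 0.4, 0.6]
finger_gap: 0.0852
gripper_force: 0.0
time_s: 23.95
position: [0.6184, 0.0722, 0.0315]
orientation: [0.053, 0.999, 0.0, 0.001]
force: [-0.2, -0.3, -0.8]
finger_gap: 0.0855
gripper_force: 0.0
time_s: 24.45
position: [0.618, 0.0721, 0.031]
orientation: [0.053, 0.999, -0.0, 0.0]
force: [-1.1, 0.1, 6.0]
finger_gap: 0.0551
gripper_force: 41.6
```

```bash
python3 -m crank '[[2,0.2,0.4,0,0,0],[8,1,0.4,0,0,0],[16,2,0.4,0,0,0],[24,3,0.4,0,0,0],[31,3.2,0.4,0,0,0]]';python3 -m crank '[[3,-0.3,0,0,0,0],[6,-0.6,0,0,0,0],[8,-0.7,0,0,0,0],[9,-0.8,0,0,0,0],[10,-0.9,0,0,0,0]]'
```

```text
time_s: 24.95
position: [0.648, 0.0754, 0.0311]
orientation: [0.053, 0.999, -0.0, -0.001]
force: [-5.4, 0.5, 8.3]
finger_gap: 0.0552
gripper_force: 43.0
time_s: 25.45
position: [0.6577, 0.0748, 0.0311]
orientation: [0.053, 0.999, -0.0, -0.001]
force: [-5.3, 0.3, 6.6]
finger_gap: 0.0552
gripper_force: 42.9
```

```bash
python3 -m crank '[[0.3,0,0,0,0,0],[0.6,-0.05,0,0,0,0],[0.9,-0.1,0,0,0,0],[1.2,-0.1,0,0,0,0],[1.5,-0.2,0,0,0,0]]'
```

```text
time_s: 25.95
position: [0.6592, 0.0746, 0.0311]
orientation: [0.053, 0.999, -0.0, -0.001]
force: [-6.0, 1.1, 7.7]
finger_gap: 0.0555
gripper_force: 42.9
```

```bash
python3 -m crank '[[0.3,0,0,0,0,0],[0.6,-0.05,0,0,0,0],[0.9,-0.1,0,0,0,0],[1.2,-0.1,0,0,0,0],[1.5,-0.2,0,0,0,0]]'
```

```text
time_s: 26.45
position: [0.6601, 0.0745, 0.0311]
orientation: [0.053, 0.999, -0.0, -0.002]
force: [-7.6, 1.9, 9.8]
finger_gap: 0.055
gripper_force: 42.9
```

```bash
python3 -m crank '[[0.2,0,0,0,0,0],[0.4,-0.05,0,0,0,0],[0.6,-0.05,0,0,0,0],[0.8,-0.1,0,0,0,0],[1,-0.1,0,0,0,0]]'
```

```text
time_s: 26.95
position: [0.6602, 0.0745, 0.0311]
orientation: [0.053, 0.999, -0.0, -0.002]
force: [-11.7, 0.5, 12.3]
finger_gap: 0.055
gripper_force: 43.1
```

```bash
python3 -m crank '[[0.2,0,0,0,0,0],[0.4,-0.05,0,0,0,0],[0.6,-0.05,0,0,0,0],[0.8,-0.1,0,0,0,0],[1,-0.1,0,0,0,0]]'
```

```text
time_s: 27.45
position: [0.6603, 0.0745, 0.0312]
orientation: [0.053, 0.999, -0.0, -0.003]
force: [-12.9, 0.5, 14.7]
finger_gap: 0.0549
gripper_force: 43.3
```

Blue is in contact. I'll release it and go above yellow.

```bash
python3 -m crank '[[-0.5,0,0.3,0,0,0],[-1,0.1,0.6,0,0,0],[-1.2,0.1,0.6,0,0,0],[-1.2,0.1,0.6,0,0,0],[-1.2,0.1,0.6,0,0,0]]'; python3 -m crank '[[0,0,0,0,0,0],[0,0,0,0,0,0],[0,0,0,0,0,0],[0,0,0,0,0,0],[0,0,0,0,0,0]]' 1;python3 -m crank '[[0,0,5,0,0,0],[0,0,25,0,0,0],[0,0,60,0,0,0],[0,0,95,0,0,0],[0,0,120,0,0,0]]';python3 -m crank '[[-6,-20,0,0,0,0],[-18,-58,0,0,0,0],[-30,-96,0,0,0,0],[-42,-134,0,0,0,0],[-54,-172,0,0,0,0]]';python3 -m crank '[[-8,-25,0,0,0,0],[-13,-42,0,0,0,0],[-15,-50,0,0,0,0],[-15,-50,0,0,0,0],[-15,-50,0,0,0,0]]';python3 -m crank '[[0,0,0,0,0,0],[0,0,0,0,0,0],[0,0,0,0,0,0],[0,0,0,0,0,0],[0,0,0,0,0,0]]'
python3 - <<'E'
from h import *
st=r.get_state();im=save('wrist','w5');print(st['position'],st['orientation'])
H=cv2.cvtColor(im,cv2.COLOR_RGB2HSV)
m=(H[:,:,0]>20)&(H[:,:,0]<33)&(H[:,:,1]>150)&(H[:,:,2]>50)
b,s,c=blob(m,(322,209));e,t=topface(im,b);print('yellow',s,c,e,plane('wrist',*e[0],.068,st))
V=im.min(2).astype(int);roi=np.zeros(V.shape,bool);roi[240:295,300:350]=1
m,s,c=blob(roi&(V>190));print(s,c,plane('wrist',*c,.024,st))
E
```

```text
time_s: 27.95
position: [0.6603, 0.0745, 0.0312]
orientation: [0.053, 0.999, -0.0, -0.002]
force: [-8.3, 1.2, 5.6]
finger_gap: 0.055
gripper_force: 42.7
time_s: 28.45
position: [0.6628, 0.0739, 0.0315]
orientation: [0.053, 0.999, -0.0, 0.0]
force: [-0.5, 0.1, -0.2]
finger_gap: 0.0855
gripper_force: 0.0
time_s: 28.95
position: [0.6632, 0.074, 0.1542]
orientation: [0.053, 0.999, 0.0, 0.001]
force: [-0.2, 0.9, 0.9]
finger_gap: 0.0854
gripper_force: 0.0
time_s: 29.45
position: [0.6081, -0.0994, 0.152]
orientation: [0.053, 0.999, -0.0, 0.0]
force: [0.2, -0.6, -0.5]
finger_gap: 0.0855
gripper_force: 0.0
time_s: 29.95
position: [0.5943, -0.1464, 0.1515]
orientation: [0.052, 0.999, 0.0, 0.0]
force: [0.1, 0.3, 0.2]
finger_gap: 0.0855
gripper_force: 0.0
time_s: 30.45
position: [0.5937, -0.1478, 0.1515]
orientation: [0.053, 0.999, 0.0, 0.0]
force: [-0.7, 0.3, -0.1]
finger_gap: 0.0855
gripper_force: 0.0
[ 0.59365275 -0.14781102  0.1514643 ] [5.28761006e-02 9.98601080e-01 1.44722890e-06 2.53879480e-06]
yellow [ 286  166   71   74 4011] [321.22238843 203.32361007] ((321.21258544921875, 206.6073455810547), (64.84505462646484, 68.80317687988281), 91.2502212524414) [ 0.59227868 -0.14898953  0.068     ]
[328 261   6  26 139] [330.26618705 272.98561151] [ 0.68185757 -0.1494156   0.024     ]
```

View pics/w5.png

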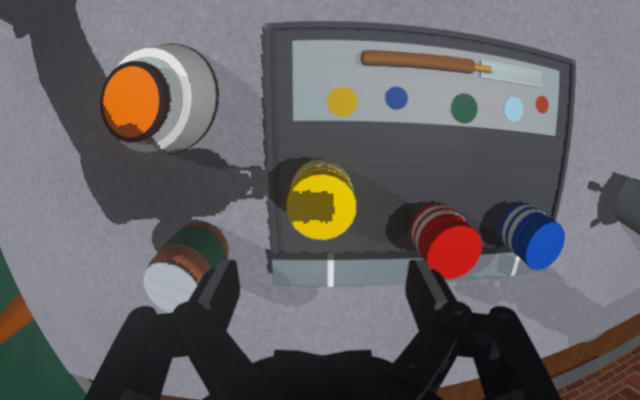

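Yellow is at (321,207), i.e. (0.5923, -0.1485), with the right tick at (330,273). The tin is at (185,270), clear of the fingers. Next I grip yellow and slide it.

```bash
python3 -m crank '[[-0.7,-0.3,-15,0,0,0],[-1.4,-0.5,-45,0,0,0],[-1.4,-0.5,-80,0,0,0],[-1.4,-0.5,-105,0,0,0],[-1.4,-0.5,-118,0,0,0]]';python3 -m crank '[[0,0,-2,0,0,0],[0,0,-2,0,0,0],[0,0,-2,0,0,0],[0,0,-2,0,0,0],[0,0,-2,0,0,0]]'; python3 -m crank '[[0,0,0,0,0,0],[0,0,0,0,0,0],[0,0,0,0,0,0],[0,0,0,0,0,0],[0,0,0,0,0,0]]' -1 40; python3 -m crank '[[2,0.3,0.4,0,0,0],[8,1.5,0.4,0,0,0],[16,3.5,0.4,0,0,0],[24,5.5,0.4,0,0,0],[31,5.5,0.4,0,0,0]]';python3 -m crank '[[3,-0.3,0,0,0,0],[6,-0.6,0,0,0,0],[8,-0.8,0,0,0,0],[10,-1,0,0,0,0],[11,-1.1,0,0,0,0]]'
```

```text
time_s: 31.0
position: [0.5913, -0.1483, 0.0314]
orientation: [0.053, 0.999, 0.0, -0.001]
force: [-0.7, -0.4, 0.3]
finger_gap: 0.0852
gripper_force: 0.0
time_s: 31.5
position: [0.5927, -0.1486, 0.0324]
orientation: [0.053, 0.999, -0.0, 0.001]
force: [1.0, 0.2, 0.9]
finger_gap: 0.0852
gripper_force: 0.0
time_s: 32.0
position: [0.5923, -0.1486, 0.032]
orientation: [0.053, 0.999, -0.0, 0.0]
force: [-0.7, 1.0, 5.1]
finger_gap: 0.0551
gripper_force: 41.6
time_s: 32.5
position: [0.6226, -0.1429, 0.032]
orientation: [0.053, 0.999, -0.0, -0.001]
force: [-6.4, -0.6, 7.8]
finger_gap: 0.0547
gripper_force: 42.9
time_s: 33.0
position: [0.6333, -0.144, 0.032]
orientation: [0.053, 0.999, -0.0, -0.001]
force: [-5.7, 0.5, 8.6]
finger_gap: 0.0551
gripper_force: 43.0
```

```bash
python3 -m crank '[[0.3,0,0,0,0,0],[0.6,-0.05,0,0,0,0],[0.9,-0.1,0,0,0,0],[1.2,-0.1,0,0,0,0],[1.5,-0.2,0,0,0,0]]'
```

```text
time_s: 33.5
position: [0.6345, -0.1442, 0.0321]
orientation: [0.053, 0.999, -0.0, -0.001]
force: [-3.4, 0.8, 6.1]
finger_gap: 0.0551
gripper_force: 43.0
```

```bash
python3 -m crank '[[0.2,0,0,0,0,0],[0.4,-0.05,0,0,0,0],[0.6,-0.05,0,0,0,0],[0.8,-0.1,0,0,0,0],[1,-0.1,0,0,0,0]]'
```

```text
time_s: 34.0
position: [0.6355, -0.1443, 0.032]
orientation: [0.053, 0.999, -0.0, -0.001]
force: [-6.0, -0.3, 8.2]
finger_gap: 0.0553
gripper_force: 43.0
```

```bash
python3 -m crank '[[0.4,-0.05,0,0,0,0],[0.8,-0.1,0,0,0,0],[1.2,-0.1,0,0,0,0],[1.6,-0.15,0,0,0,0],[2,-0.2,0,0,0,0]]'
```

```text
time_s: 34.5
position: [0.6372, -0.1445, 0.0321]
orientation: [0.053, 0.999, -0.0, -0.001]
force: [-6.5, 0.5, 9.8]
finger_gap: 0.0556
gripper_force: 42.9
```

```bash
python3 -m crank '[[0.2,0,0,0,0,0],[0.4,-0.05,0,0,0,0],[0.6,-0.05,0,0,0,0],[0.8,-0.1,0,0,0,0],[1,-0.1,0,0,0,0]]'
```

```text
time_s: 35.0
position: [0.6373, -0.1445, 0.0321]
orientation: [0.053, 0.999, -0.0, -0.002]
force: [-9.8, 0.6, 12.4]
finger_gap: 0.0553
gripper_force: 43.1
```

```bash
python3 -m crank '[[0.2,0,0,0,0,0],[0.4,-0.05,0,0,0,0],[0.6,-0.05,0,0,0,0],[0.8,-0.1,0,0,0,0],[1,-0.1,0,0,0,0]]'
```

```text
time_s: 35.5
position: [0.6374, -0.1445, 0.0321]
orientation: [0.053, 0.999, -0.0, -0.003]
force: [-12.0, 1.3, 15.0]
finger_gap: 0.0548
gripper_force: 43.3
```

```bash
python3 -m crank '[[-0.5,0,0.3,0,0,0],[-1,0.1,0.6,0,0,0],[-1.2,0.1,0.6,0,0,0],[-1.2,0.1,0.6,0,0,0],[-1.2,0.1,0.6,0,0,0]]'; python3 -m crank '[[0,0,0,0,0,0],[0,0,0,0,0,0],[0,0,0,0,0,0],[0,0,0,0,0,0],[0,0,0,0,0,0]]' 1;python3 -m crank '[[0,0,5,0,0,0],[0,0,25,0,0,0],[0,0,60,0,0,0],[0,0,95,0,0,0],[0,0,130,0,0,0]]';python3 -m crank '[[-15,-10,20,0,0,0],[-45,-30,40,0,0,0],[-80,-55,60,0,0,0],[-115,-80,70,0,0,0],[-150,-105,70,0,0,0]]';python3 -m crank '[[-20,-30,0,0,0,0],[-40,-65,0,0,0,0],[-60,-100,0,0,0,0],[-65,-115,0,0,0,0],[-65,-115,0,0,0,0]]'
python3 - <<'E'
from h import *
near=dict(top=dict(red=(333,180),yellow=(379,180),blue=(288,166)),scene=dict(red=(290,235),yellow=(240,212),blue=(335,255)))
P={}
for n in('top','scene'):
    im=save(n,n+'9');M,h=masks(im)
    for k,p in near[n].items():
        b,s,c=blob(M[k],p);e,t=topface(im,b);P[n,k]=e[0];print(n,k,np.round(e[0],1),np.round(e[1],1))
o=np.array([.6928,-.0394]);X=np.array([.9944,-.1055]);Y=-X[1],X[0]
for k in near['top']:
    p,g=tri(ray('top',*P['top',k]),ray('scene',*P['scene',k]))
    q=plane('top',*P['top',k],.068)[:2];q2=p[:2]
    print(k,p.round(4),round(g,4),'tray x,y top:',((q-o)@X+.114).round(4),((q-o)@Y).round(4),'tri',((q2-o)@X+.114).round(4),((q2-o)@Y).round(4))
a=cv2.imread('pics/top9.png')[120:280,130:500];b=cv2.imread('pics/scene9.png')[120:320,150:500]
cv2.imwrite('pics/fin.png',np.vstack([cv2.resize(a,(640,277)),cv2.resize(b,(640,320))]))
E
```

```text
time_s: 36.0
position: [0.6374, -0.1445, 0.0322]
orientation: [0.053, 0.999, 0.0, -0.002]
force: [-7.1, 0.5, 5.7]
finger_gap: 0.0552
gripper_force: 42.7
time_s: 36.5
position: [0.6397, -0.1447, 0.0325]
orientation: [0.053, 0.999, 0.0, 0.0]
force: [0.7, -0.3, 0.1]
finger_gap: 0.0854
gripper_force: 0.0
time_s: 37.0
position: [0.6394, -0.1447, 0.1641]
orientation: [0.053, 0.999, 0.0, -0.0]
force: [0.6, 0.1, 0.0]
finger_gap: 0.0857
gripper_force: 0.0
time_s: 37.5
position: [0.4889, -0.2507, 0.2346]
orientation: [0.053, 0.999, -0.001, 0.002]
force: [0.5, -0.5, 0.3]
finger_gap: 0.0856
gripper_force: 0.0
time_s: 38.0
position: [0.4232, -0.3672, 0.2328]
orientation: [0.055, 0.998, -0.001, 0.0]
force: [0.4, 0.5, 0.8]
finger_gap: 0.0855
gripper_force: 0.0
top red [331.8 171. ] [21.5 22.4]
top yellow [378.5 176.3] [21.4 23.1]
top blue [285.7 165.9] [21.9 22.4]
scene red [287.5 221.2] [18.5 23.8]
scene yellow [246.7 202.8] [17.1 23.4]
scene blue [331.  240.5] [19.7 24.9]
red [ 0.6484 -0.0336  0.067 ] 0.0003 tray x,y top: 0.069 0.0013 tri 0.0692 0.0011
yellow [ 0.6367 -0.1435  0.0674] 0.0001 tray x,y top: 0.0691 -0.1094 tri 0.0692 -0.1095
blue [0.6596 0.0754 0.0668] 0.0 tray x,y top: 0.0686 0.1106 tri 0.0688 0.1107
```

View pics/fin.png

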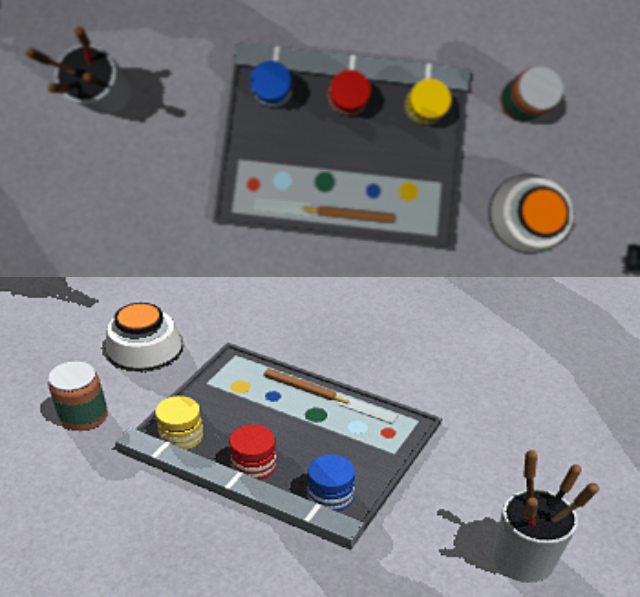

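The final view shows blue, red and yellow upright in a row against the ledge at their ticks, at tray y +110.6, +1.2 and -109.4 mm. All three have the same tray x, to within 0.5 mm. The pot, tin and knife are unmoved.

```bash
python3 -c "
from bench import job
print(job.hand_in())"
```

```text
the job is handed in; nothing more can be done
None
```

The job is handed in at about 38 s: I pressed red fully down on the mixer pad for over 2 s, then set all three jars upright against the ledge, within about 1.5 mm of their ticks by camera; the pot, knife and tin looked unmoved.

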